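# Hold the load tester's spring lever at its third stop

### The job

A finned heatsink has been left on top of the load tester, in the path of its selector lever: pick it up and set it down flat on its base in the parts tray, without dropping it. Then turn the lever anticlockwise (seen from above) past its first and second click stops to the third, and finish with the gripper's fingers still holding it there, because it springs back when let go. Leave the power brick, fan cooler, jar and screwdriver where they are.

Things in the scene. Friction and masses are not known exactly. Their poses are not given: they have to be found in the camera images.
- tester: Load tester: beige box, 200 (its x) x 180 (its y) x 70 mm high, fixed to the bench. Origin at the centre of its underside, z up; flat top. Display and terminals on its -x side, which faces the robot. The lever is on top; marks there, 98 to 116 mm from the pivot, show its positions: a short bar for rest, then one, two and three dots for the stops.
- pivot (a point): Point on the tester's top face on the lever's vertical turning axis; 50 mm along the tester's +x from the tester's centre. Its axes are those of the tester.
- lever (a joint): Selector lever angle, rad: 0 at rest, growing anticlockwise seen from above; click stops at 0.4, 0.8, 1.2 (third), hard end at 1.28. From the pivot the lever points 140 degrees anticlockwise of the tester's +x at rest, 209 at the third stop. A spring returns it to 0 from anywhere (0.16 N m at rest, 0.4 at the third stop); each click adds or takes up to 0.12 N m on the way.
- lever_tip (a point): Middle of the lever's free end, 85 mm from the turning axis and 24 mm above the tester's top; x points outward along the lever, z up. The lever is a straight black bar 14 mm wide, 24 mm tall (12 to 36 mm above the tester's top), with a thin white line on its upper face, on a round black hub at the pivot, 26 mm in diameter, 36 mm tall.
- heatsink: Aluminium heatsink block, 36 x 36 x 30 mm high, straight upright fins, 60 to 130 g, loose, standing on the tester's top within the lever's sweep. Origin at the centre of its underside, z up; sides square to its x and y, fin faces looking along its x. Can be gripped across either pair of sides.
- tray: Empty grey open parts tray, 200 (its x) x 150 (its y) x 32 mm high, walls and floor about 4 mm thick, fixed to the bench. Origin at the centre of its underside, z up. It may stand to the left or to the right of the tester.
- brick: Black power brick 160 x 75 x 36 mm, lying on the bench at the far left. Origin at the centre of its underside. Leave alone.
- cooler: Round fan cooler, 92 mm in diameter, 42 mm high, on the bench at the far right. Origin at the centre of its underside. Leave alone.
- jar: Clear jar with black lid, 60 mm in diameter, 75 mm high, on the bench at the far right, beyond the cooler. Origin at the centre of its underside. Leave alone.
- screwdriver: Screwdriver about 200 mm long lying crosswise on the bench, beyond the tester and tray. Leave alone.
Mind the look-alikes: they are no part of the job. Several things have the shape of the heatsink; the one meant has the colours described above. There is more than one size of the tray; the job needs the larger.

How it is judged:
By the outcome, as a careful person would: the job done as asked, in the order asked, and still so for the second after the job is handed in, while the arm keeps its last pose, push and grip.
It also fails if it takes over 51 s, if anything falls off the work surface, if the arm or the gripper's body presses on something with over 40 N, if the wrist force passes 120 N, or if a joint passes its speed limit or range.

### The arm

A 7-joint arm with a two-finger parallel gripper is mounted at the origin on the work surface. World frame = base frame: x ahead of the robot, y to its left, z up, the work surface at z = 0. Lengths are in m, angles in rad, forces in N, time in s.
With the tool pointing down it reaches from about 0.425 to 0.875 m from the base axis. Payload 4.7 kg.
Tool frame: the origin (TCP) lies at the very end of the fingers, on their centre line; the grasp point (between the pads) lies 19 mm behind it; z points along the fingers, x is the direction in which the jaws open and shut, and the axes are right-handed (so a half turn about z gives the same grasp; the last joint's range is limited). The gripper opens to 87 mm and grips with 3 to 60 N. Pads are 19 mm wide; open, the fingers measure 117 mm over their backs; the gripper's body (75 mm by 190 mm) begins 51 mm behind the grasp point.
Start: joints at [-1.107, 0.321, -0.07, 1.45, 0.023, 1.371, -0.057], TCP at [0.283, 0.585, 0.223] pointing down, gripper open.
Joint ranges: [-2.86, 2.86], [-0.3, 2.09], [-1.38, 1.24], [0.06, 2.45], [-1.56, 4.7], [0.09, 2.05], [-2.69, 2.69]. Speed limits (rad/s): [2.57, 2.57, 3.14, 3.14, 3.14, 3.14, 3.14].

### API

Orientations are given as a 3x3 rotation matrix whose columns are the frame's x, y, z axes.
In Python, from rig import telemetry, imaging, env, cut_out, mark_of gives the robot as it stands.
- The arm moves only by the shell command python3 -m jog 'ROWS' [FORCE]. ROWS is a JSON object of lists of equal length, an entry for each row: "angular": the turn, a rotation vector about the world's x, y, z scaled (see below), a list of three; "delta_pos": the shift along the world's x, y, z scaled (see below), a list of three; "grip": the opening, from 0 (shut) to 1 (fully open). A call has 1 to 20 rows; each row shifts and turns the commanded pose from where the row before left it; what a row does not reach is not made up. The controller multiplies each number of a shift by 500 mm and each number of a turn by pi/2 rad. A row lasts 1/8 s, in which the tool goes at most 62.5 mm and 10.7 degrees, less where a joint would pass 70% of its speed; a pose out of reach is approached as far as the arm can. A call with a number of a shift or a turn outside -1 to 1 is refused whole. A call with a gripper value outside its range is refused whole. The fingers move at their own pace and stop on an object; FORCE is the grip in N (left out, the last holds). Time passes only in rows, so rows that do not move let the fingers close. It gives the time, the measured TCP pose, the force and the opening at its end, in the units of the state.
- telemetry.observe(): the state, without advancing time (a new reading comes with each control period).
- imaging.capture(name): name is "scene" or "top" or "wrist"; returns the picture (400x640x3 uint8, red, green, blue); there is no depth.
- imaging.camera_model(name): a dict with "fx", "fy", "cx", "cy" (pixels), "rvec" (rotation vector, rad) and "tvec" (3), from world to camera coordinates, as OpenCV has them. Camera axes: x right, y down, z forward; pixel columns grow to the right and rows downward; lengths in m; the calibration is good to about 2 mm. A picture is of the moment at which its call begins: read the wrist's pose just before it. camera_model takes no time and is no camera call; for the wrist camera it gives the pose at the moment of the call.
- env.sign_off(): hands the job in, once; it reports no verdict.
Trained networks look in the newest picture that a camera, given by its name, has taken for a name from the list of things; names that differ only in an ending like _2 or _b are one class to them, and where a whole thing is asked for, a point or a joint stands for the part that bears it (a point fixed in the world has none). Each returns a list of dicts, best first, with "confidence" (0 to 1); they miss things now and then, are a little off and sometimes report something else, mostly with a low value. They report only what shows in the picture. A call takes as long as a camera call. They do not tell look-alikes from the thing itself.
- cut_out(target, camera): "mask" (400x640 bool, what is visible of it) and "centre" ([column, row] in pixels, amid what is visible of it).
- mark_of(target, camera): "centre" ([column, row] in pixels: a listed point, or the origin of a listed thing).
The state is a dict: "clock": time; "joint_pos": joint angles; "joint_vel": joint speeds; "effort": joint torques, N m; "position": TCP position; "orientation": TCP orientation; "ft_force": force on the tool from outside, world axes, zero at the start; "moment": the same for the moment, N m; "gripper_width": finger opening in m.
Only numpy, scipy, OpenCV 4.12 (cv2) and the standard library are available. Lean on these libraries where they do the work, as an engineer would, in place of code of your own. Each camera call takes 0.05 s, during which the arm holds its last target. There are 200 camera calls.

## Working session

There is one attempt and no reset: what is moved stays moved. The work goes in short steps, Python scripts to look and compute and a shell command to move; the robot and the scene stay as the last step left them, time stands still between calls to the robot, and variables do not carry over. Pictures are saved under pics/ and viewed, about 8 in all and at most 12, crops included, and the job is handed in when it is done.

```bash
mkdir -p pics; ls; cat > h.py <<'E'
import numpy as np, cv2, sys
from rig import telemetry, imaging, env, cut_out, mark_of
def ray(cam,px):
    m=imaging.camera_model(cam); R=cv2.Rodrigues(np.array(m["rvec"],float))[0]; t=np.array(m["tvec"],float).ravel()
    d=R.T@np.array([(px[0]-m["cx"])/m["fx"],(px[1]-m["cy"])/m["fy"],1.]); return -R.T@t,d
def at_z(cam,px,z):
    o,d=ray(cam,px); return o+d*(z-o[2])/d[2]
def proj(cam,P):
    m=imaging.camera_model(cam); K=np.array([[m["fx"],0,m["cx"]],[0,m["fy"],m["cy"]],[0,0,1.]])
    return cv2.projectPoints(np.array(P,float).reshape(-1,1,3),np.array(m["rvec"],float),np.array(m["tvec"],float),K,None)[0].reshape(-1,2)
def shot(cam,name):
    im=imaging.capture(cam); cv2.imwrite(f"pics/{name}.png",im[:,:,::-1]); return im
E
python3 - <<'E'
from h import *
np.set_printoptions(precision=3,suppress=True)
a=shot("scene","s0"); 
b=shot("top","t0")
cv2.imwrite("pics/both0.png",cv2.resize(np.vstack([a,b])[:,:,::-1],(480,600)))
for c,ns in (("top",["tester","pivot","lever_tip","heatsink","tray"]),("scene",["lever_tip","pivot","heatsink","tray"])):
  for n in ns:
    z={"pivot":.07,"lever_tip":.094,"heatsink":.07}.get(n,0)
    for r in mark_of(n,c): print(c,n,np.array(r["centre"]),round(r["confidence"],2),at_z(c,r["centre"],z))
print(ray("top",(320,200)),ray("scene",(320,200)));s=telemetry.observe();print(s)
E
```

```text
pics
top tester [345.3 217.7] 0.71 [ 0.548 -0.13   0.   ]
top tester [435.8 253.6] 0.2 [ 0.429 -0.437  0.   ]
top pivot [353.7 199.7] 0.66 [ 0.597 -0.152  0.07 ]
top lever_tip [332.6 211.4] 0.75 [ 0.553 -0.082  0.094]
top heatsink [350.9 216. ] 0.61 [ 0.543 -0.143  0.07 ]
top heatsink [400.1 234.9] 0.51 [ 0.483 -0.303  0.07 ]
top tray [254.2 201.1] 0.89 [0.601 0.185 0.   ]
top tray [235.3 270.6] 0.62 [0.363 0.239 0.   ]
scene lever_tip [301.6 215. ] 0.53 [ 0.57  -0.083  0.094]
scene pivot [302.5 242.4] 0.98 [ 0.618 -0.153  0.07 ]
scene heatsink [232.1 276. ] 0.84 [ 0.529 -0.345  0.07 ]
scene heatsink [279.5 231.5] 0.82 [ 0.54  -0.152  0.07 ]
scene heatsink [348.9 194.3] 0.67 [0.63  0.095 0.07 ]
scene tray [352.8 194.2] 0.72 [0.606 0.176 0.   ]
scene tray [302.7 161.1] 0.57 [0.359 0.243 0.   ]
(array([ 0.322, -0.012,  1.465]), array([ 0.192, -0.02 , -0.981])) (array([ 1.052, -0.797,  0.919]), array([-0.38 ,  0.643, -0.665]))
{'clock': 0.55, 'joint_pos': array([-1.107,  0.321, -0.07 ,  1.45 ,  0.023,  1.371, -0.057]), 'joint_vel': array([ 0.002, -0.   , -0.   ,  0.001, -0.002,  0.001, -0.003]), 'effort': array([  0.   , -49.07 ,  -0.403, -31.254,  -0.064,   0.034,   0.   ]), 'position': array([0.283, 0.585, 0.223]), 'orientation': array([[ 0.435,  0.901,  0.   ],
       [ 0.901, -0.435,  0.   ],
       [ 0.   ,  0.   , -1.   ]]), 'ft_force': array([ 1.174,  0.434, -0.777]), 'moment': array([-0.019,  0.014, -0.019]), 'gripper_width': 0.08700384634633646}
```

View pics/t0.png

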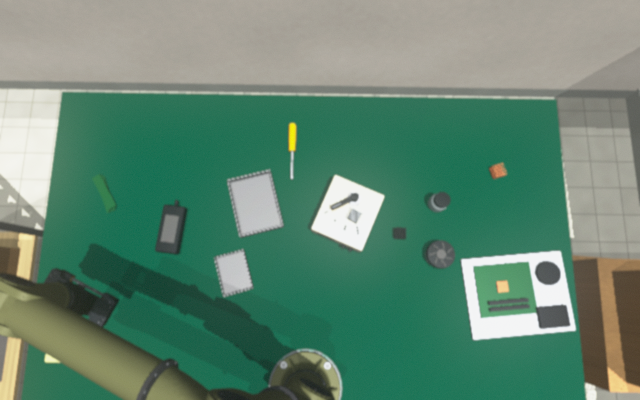

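View pics/s0.png

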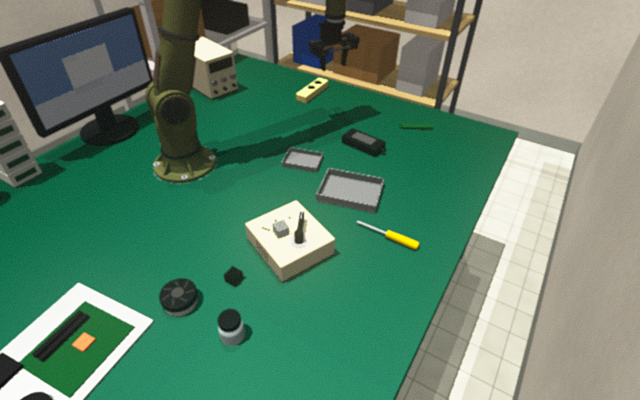

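Top view: the aluminium heatsink sits on the tester at about (354,216), the lever runs from (354,197) to (332,208), the larger tray is at (255,203) and the smaller one at (234,272). Heatsink look-alikes are the black cube (399,233) and the orange cube (498,170); the "heatsink" hit at scene (349,194) is the tray. By its colour and place, the one wanted is (354,216).

```bash
python3 - <<'E'
from h import *
np.set_printoptions(precision=3,suppress=True)
s=telemetry.observe();o,d=ray("wrist",(320,200));R=s["orientation"]
print("cam in tool",R.T@(o-s["position"]),R.T@d, imaging.camera_model("wrist")["fx"])
b=cv2.imread("pics/t0.png")[:,:,::-1]
imaging.capture("top")
for n in ("tester","tray"):
  for r in cut_out(n,"top")[:1]:
    z=.07 if n=="tester" else .032
    c=cv2.minAreaRect(np.argwhere(r["mask"])[:,::-1].astype(np.float32)); P=np.array([at_z("top",p,z) for p in cv2.boxPoints(c)])
    print(n,r["confidence"],P[:,:2],P.mean(0),[np.linalg.norm(P[i]-P[i-1]) for i in range(4)],[np.degrees(np.arctan2(*(P[i]-P[i-1])[1::-1])) for i in range(4)])
E
```

```text
cam in tool [ 0.    -0.08  -0.162] [0.001 0.31  0.951] 305.2553125460881
tester 0.89 [[ 0.483 -0.005]
 [ 0.685 -0.089]
 [ 0.612 -0.257]
 [ 0.414 -0.17 ]] [ 0.549 -0.13   0.07 ] [np.float64(0.17830713585124006), np.float64(0.21785978701347994), np.float64(0.1831916065926295), np.float64(0.21594367981373871)] [np.float64(67.25647866731808), np.float64(-22.53082630457636), np.float64(-113.35432262036737), np.float64(156.1777746399236)]
tray 0.7 [[0.403 0.315]
 [0.432 0.211]
 [0.304 0.171]
 [0.275 0.273]] [0.353 0.243 0.032] [np.float64(0.1339171436125231), np.float64(0.10733256983831786), np.float64(0.13441936047384606), np.float64(0.10554340269595178)] [np.float64(18.14914817905014), np.float64(-74.17043185249875), np.float64(-162.62322751574163), np.float64(105.52396709748888)]
```

```bash
python3 -m jog '{"delta_pos":[[0.0353,-0.1,0.007],[0.0353,-0.1,0.007],[0.0353,-0.1,0.007],[0.0353,-0.1,0.007],[0.0353,-0.1,0.007],[0.0353,-0.1,0.007],[0.0353,-0.1,0.007],[0.0353,-0.1,0.007],[0.0353,-0.1,0.007],[0.0353,-0.1,0.007],[0.0353,-0.1,0.007],[0.0353,-0.1,0.007],[0.0353,-0.1,0.007],[0.0353,-0.1,0.007],[0,0,0],[0,0,0]],"angular":[[0,0,0],[0,0,0],[0,0,0],[0,0,0],[0,0,0],[0,0,0],[0,0,0],[0,0,0],[0,0,0],[0,0,0],[0,0,0],[0,0,0],[0,0,0],[0,0,0],[0,0,0],[0,0,0]],"grip":[1,1,1,1,1,1,1,1,1,1,1,1,1,1,1,1]}'
python3 - <<'E'
from h import *
np.set_printoptions(precision=4,suppress=True)
im=shot("wrist","w1")
for n,z in (("pivot",.07),("lever_tip",.094),("heatsink",.07)):
  for r in mark_of(n,"wrist"): print(n,np.array(r["centre"]),round(r["confidence"],2),at_z("wrist",r["centre"],z))
s=telemetry.observe();print(s["position"],s["orientation"],s["clock"])
E
```

```text
clock: 2.7
position: [0.5296, -0.1139, 0.2714]
orientation: [[0.435, 0.901, -0.0], [0.901, -0.435, 0.001], [0.001, -0.001, -1.0]]
ft_force: [0.5, 1.1, -0.5]
gripper_width: 0.0868
pivot [319.4 236.2] 0.73 [ 0.6084 -0.1506  0.07  ]
lever_tip [361.  189.5] 0.84 [ 0.5662 -0.077   0.094 ]
heatsink [296.4 190.4] 0.8 [ 0.5404 -0.1498  0.07  ]
heatsink [192.9 197. ] 0.66 [ 0.4922 -0.2702  0.07  ]
heatsink [317. 237.] 0.43 [ 0.6083 -0.1542  0.07  ]
[ 0.5297 -0.113   0.2715] [[ 0.4323  0.9017  0.    ]
 [ 0.9017 -0.4323  0.0008]
 [ 0.0007 -0.0003 -1.    ]] 2.9
```

View pics/w1.png

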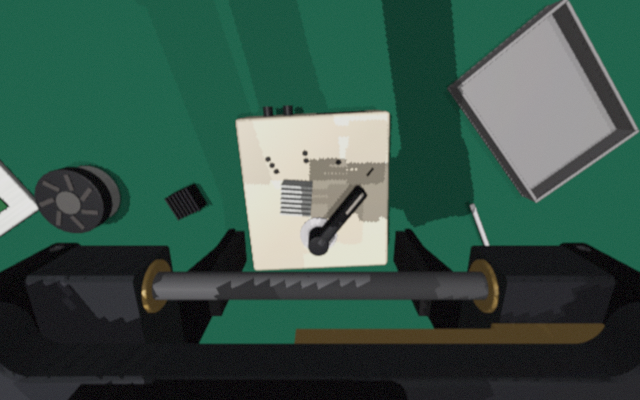

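The wrist view shows the aluminium heatsink at (297,197), the lever from its hub (318,240) to its tip (361,192), and the dots at (270,165), (305,157) and (338,162). The black look-alike is off the tester at (186,201).

```bash
python3 - <<'E'
import cv2
im=cv2.imread("pics/w1.png")[145:275,230:395]; cv2.imwrite("pics/w1c.png",cv2.resize(im,None,fx=4.5,fy=4.5,interpolation=cv2.INTER_CUBIC))
E
```

```text
(no output)
```

View pics/w1c.png

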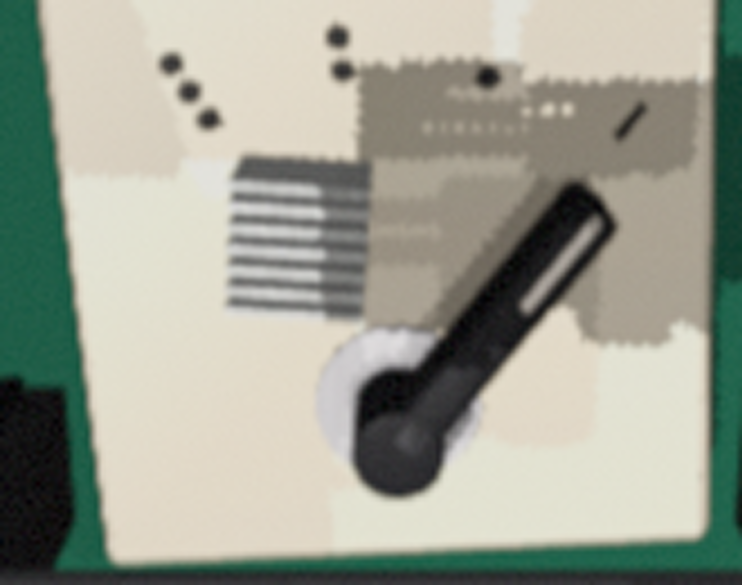

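```bash
python3 - <<'E'
from h import *
np.set_printoptions(precision=4,suppress=True)
im=imaging.capture("wrist")
def quad(m):
    c,_=cv2.findContours(m.astype(np.uint8),cv2.RETR_EXTERNAL,cv2.CHAIN_APPROX_NONE); c=max(c,key=cv2.contourArea); h=cv2.convexHull(c)
    for e in np.arange(1,20,.5):
        q=cv2.approxPolyDP(h,e,True)
        if len(q)<=4: return q.reshape(-1,2)
for n,z in (("tester",.07),("heatsink",.1),("tray",.032)):
  for r in cut_out(n,"wrist")[:2]:
    q=quad(r["mask"]); P=np.array([at_z("wrist",p,z) for p in q])
    print(n,round(r["confidence"],2),q.tolist(),P[:,:2].tolist(),[round(np.linalg.norm(P[i]-P[i-1]),4) for i in range(len(P))],[round(np.degrees(np.arctan2(*(P[i]-P[i-1])[1::-1])),1) for i in range(len(P))])
imaging.capture("top")
for cam in ("top","scene"):
  if cam=="scene": imaging.capture(cam)
  for n,z in (("pivot",.07),("lever_tip",.094),("heatsink",.07)):
    for r in mark_of(n,cam)[:2]: print(cam,n,round(r["confidence"],2),np.array(r["centre"]),at_z(cam,r["centre"],z))
E
```

```text
tester 0.6 [[235, 121], [387, 112], [384, 262], [255, 268]] [[0.434875503355062, -0.176604664368581], [0.501789051912384, -0.013930741389094725], [0.6799343638003907, -0.08998199978349009], [0.6132785263310399, -0.24979574306306931]] [np.float64(0.1928), np.float64(0.1759), np.float64(0.1937), np.float64(0.1732)] [np.float64(157.7), np.float64(67.6), np.float64(-23.1), np.float64(-112.6)]
heatsink 0.88 [[193, 184], [205, 203], [177, 218], [164, 197]] [[0.4762362484920102, -0.246704006042571], [0.5014582396204139, -0.24654121261338713], [0.5030705989285169, -0.2859491703625673], [0.4749236251357048, -0.2850251051063704]] [np.float64(0.0383), np.float64(0.0252), np.float64(0.0394), np.float64(0.0282)] [np.float64(88.0), np.float64(0.4), np.float64(-87.7), np.float64(178.1)]
heatsink 0.68 [[282, 179], [311, 182], [309, 216], [279, 214]] [[0.5146702786317592, -0.15327181385106092], [0.5319314275365568, -0.12539712845942586], [0.5677373855522166, -0.14557358428878509], [0.5503594337759627, -0.17599008626494794]] [np.float64(0.0423), np.float64(0.0328), np.float64(0.0411), np.float64(0.035
[... 392 characters left out ...]
.float64(101.3), np.float64(14.7), np.float64(-76.5), np.float64(-163.0)]
tray 0.34 [[235, 120], [387, 112], [385, 262], [254, 268]] [[0.43139843207492584, -0.1866848093878377], [0.506533217559303, -0.007686196493003755], [0.703890520159662, -0.09051769861603541], [0.6288488545164906, -0.2696745949674881]] [np.float64(0.2142), np.float64(0.1941), np.float64(0.214), np.float64(0.1942)] [np.float64(157.2), np.float64(67.2), np.float64(-22.8), np.float64(-112.7)]
top heatsink 0.64 [399.9 232. ] [ 0.4925 -0.3023  0.07  ]
scene pivot 0.86 [298.7 241.3] [ 0.6069 -0.1547  0.07  ]
scene lever_tip 0.71 [302.2 215.8] [ 0.5733 -0.085   0.094 ]
scene heatsink 0.58 [233.9 276.7] [ 0.5348 -0.3439  0.07  ]
```

```bash
python3 - <<'E'
from h import *
np.set_printoptions(precision=4,suppress=True)
T=[(235,181),(370,188),(362,318),(228,307)]
P=np.array([at_z("wrist",(230+a/4.5,145+b/4.5),.1) for a,b in T]);print(P,P.mean(0))
print([(round(np.linalg.norm(P[i]-P[i-1]),4),round(np.degrees(np.arctan2(*(P[i]-P[i-1])[1::-1])),1)) for i in range(4)])
# overlay of model
a=np.radians(-26);
c=np.array([.5425,-.1495])
for yaw in (-20,-23,-26,-29):
    a=np.radians(yaw);R=np.array([[np.cos(a),-np.sin(a)],[np.sin(a),np.cos(a)]])
    c=P.mean(0)[:2]
    Q=[np.r_[c+R@np.array(v),.1] for v in ((-.018,-.018),(-.018,.018),(.018,.018),(.018,-.018))]
    print(yaw,((proj("wrist",Q)-[230,145])*4.5).round().tolist())
# tester check
a=np.radians(-22.7);R=np.array([[np.cos(a),-np.sin(a)],[np.sin(a),np.cos(a)]])
print(proj("wrist",[np.r_[np.array([.5575,-.1326])+R@np.array(v),.07] for v in ((-.1,-.09),(-.1,.09),(.1,.09),(.1,-.09))]).tolist())
print(((proj("wrist",[[.605,-.152,.106]])-[230,145])*4.5).tolist(),proj("wrist",[[.605,-.152,.106]]))
E
```

```text
[[ 0.5211 -0.1574  0.1   ]
 [ 0.5375 -0.1276  0.1   ]
 [ 0.568  -0.1449  0.1   ]
 [ 0.5502 -0.1748  0.1   ]] [ 0.5442 -0.1511  0.1   ]
[(np.float64(0.0339), np.float64(149.1)), (np.float64(0.034), np.float64(61.2)), (np.float64(0.0351), np.float64(-29.6)), (np.float64(0.0348), np.float64(-120.8))]
-20 [[219.0, 189.0], [361.0, 175.0], [376.0, 309.0], [238.0, 322.0]]
-23 [[222.0, 185.0], [365.0, 178.0], [373.0, 312.0], [234.0, 318.0]]
-26 [[226.0, 181.0], [369.0, 182.0], [369.0, 316.0], [231.0, 315.0]]
-29 [[230.0, 178.0], [373.0, 185.0], [366.0, 319.0], [227.0, 312.0]]
[[233.6094203115532, 117.37071136281817], [389.71940941202394, 108.73936742422198], [387.6280241134367, 263.7593691999423], [253.78943982633882, 270.05229418117403]]
[[399.2991190633568, 455.7405554451603]] [[318.7331 246.2757]]
```

```bash
python3 -m jog '{"delta_pos":[[0.0286,-0.076,0],[0,0,0],[0,0,-0.1],[0,0,-0.1],[0,0,-0.1],[0,0,0]],"angular":[[0,0,-0.043],[0,0,0],[0,0,0],[0,0,0],[0,0,0],[0,0,0]],"grip":[0.65,0.65,0.65,0.65,0.65,0.65]}' 20
python3 - <<'E'
from h import *
shot("wrist","w2");print(proj("wrist",[[.544,-.151,.1]]),telemetry.observe()["joint_pos"])
E
```

```text
clock: 4.25
position: [0.5409, -0.1512, 0.1181]
orientation: [[0.494, 0.869, -0.008], [0.869, -0.494, 0.001], [-0.003, -0.008, -1.0]]
ft_force: [-0.7, -0.4, 0.5]
gripper_width: 0.0569
[[321.1794049 230.7568353]] [-0.33382363  0.24296847  0.64039042  1.81267805 -0.1582421   1.14038765
  1.41322167]
```

View pics/w2.png

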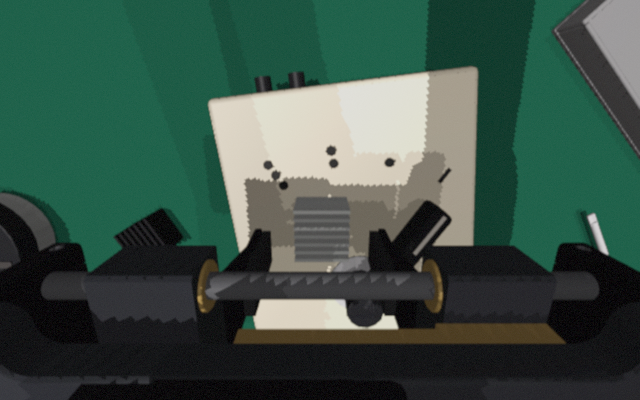

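The heatsink is centred between the fingers at (321,230), and the finger clears the lever.

```bash
python3 -m jog '{"delta_pos":[[0.006,0,-0.04],[0,0,-0.03],[0,0,-0.016],[0,0,0],[0,0,0],[0,0,0],[0,0,0],[0,0,0]],"angular":[[0,0,0],[0,0,0],[0,0,0],[0,0,0],[0,0,0],[0,0,0],[0,0,0],[0,0,0]],"grip":[0.65,0.65,0.65,0.65,0.2,0.2,0.2,0.2]}' 20
```

```text
clock: 5.3
position: [0.5473, -0.1528, 0.079]
orientation: [[0.495, 0.869, 0.001], [0.869, -0.495, -0.0], [0.0, 0.001, -1.0]]
ft_force: [-1.4, 0.2, 1.7]
gripper_width: 0.0358
```

```bash
python3 -m jog '{"delta_pos":[[0,0,0.02],[0,0,0.06],[0,0,0.08],[0.014,0.09,0],[0.014,0.09,0],[0.014,0.09,0],[0.014,0.09,0],[0.014,0.09,0],[0.014,0.09,0],[0.012,0.09,0],[0.004,0.03,0],[0,0,0],[0,0,0]],"angular":[[0,0,0],[0,0,0],[0,0,0],[0,0,0],[0,0,0],[0,0,0],[0,0,0],[0,0,0],[0,0,0],[0,0,0],[0,0,0],[0,0,0],[0,0,0]],"grip":[0.2,0.2,0.2,0.2,0.2,0.2,0.2,0.2,0.2,0.2,0.2,0.2,0.2]}' 20
python3 - <<'E'
from h import *
shot("wrist","w3");
for cam in ("top","wrist"):
  if cam=="top": imaging.capture(cam)
  for r in mark_of("tray",cam)[:2]: print(cam,r, at_z(cam,r["centre"],0))
E
```

```text
clock: 6.92
position: [0.5973, 0.1747, 0.1587]
orientation: [[0.497, 0.868, 0.0], [0.868, -0.497, -0.001], [-0.001, 0.001, -1.0]]
ft_force: [0.3, -0.0, -1.3]
gripper_width: 0.036
top {'centre': [256.9, 203.0], 'confidence': 0.6} [0.59464448 0.17552779 0.        ]
wrist {'centre': [322.4, 171.8], 'confidence': 0.58} [0.59219331 0.18222166 0.        ]
```

View pics/w3.png

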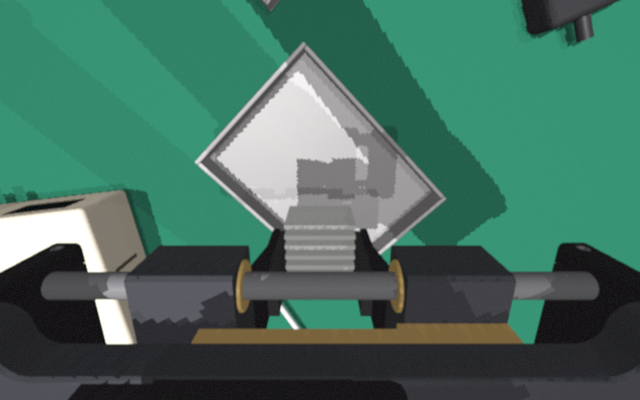

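The heatsink is held level over the larger tray, whose centre is at (322,172). Lowering now.

```bash
python3 -m jog '{"delta_pos":[[-0.006,0.006,-0.08],[0,0,-0.08],[0,0,-0.06],[0,0,-0.03],[0,0,-0.016],[0,0,0],[0,0,0]],"angular":[[0,0,0],[0,0,0],[0,0,0],[0,0,0],[0,0,0],[0,0,0],[0,0,0]],"grip":[0.2,0.2,0.2,0.2,0.2,0.2,0.2]}' 20
```

```text
clock: 8.0
position: [0.595, 0.1806, 0.0269]
orientation: [[0.495, 0.869, 0.002], [0.869, -0.495, 0.001], [0.002, 0.001, -1.0]]
ft_force: [-0.3, 0.4, -1.6]
gripper_width: 0.0359
```

```bash
python3 -m jog '{"delta_pos":[[0,0,-0.008],[0,0,-0.008],[0,0,-0.004],[0,0,-0.003],[0,0,0],[0,0,0]],"angular":[[0,0,0],[0,0,0],[0,0,0],[0,0,0],[0,0,0],[0,0,0]],"grip":[0.2,0.2,0.2,0.2,0.2,0.2]}' 20
```

```text
clock: 8.75
position: [0.5941, 0.1803, 0.0142]
orientation: [[0.495, 0.869, 0.0], [0.869, -0.495, 0.0], [0.0, 0.0, -1.0]]
ft_force: [-0.4, -0.1, -1.5]
gripper_width: 0.0355
```

```bash
python3 -m jog '{"delta_pos":[[0,0,-0.002],[0,0,-0.002],[0,0,0],[0,0,0]],"angular":[[0,0,0],[0,0,0],[0,0,0],[0,0,0]],"grip":[0.2,0.2,0.2,0.2]}' 20
```

```text
clock: 9.25
position: [0.5942, 0.1804, 0.013]
orientation: [[0.495, 0.869, 0.0], [0.869, -0.495, 0.0], [0.001, -0.0, -1.0]]
ft_force: [-1.9, -0.0, 5.5]
gripper_width: 0.036
```

Contact with the floor (5.5 N upward). Opening and backing off.

```bash
python3 -m jog '{"delta_pos":[[0,0,0],[0,0,0],[0,0,0],[0,0,0.02],[0,0,0.06],[0,0,0.1],[0,0,0.1],[0,0,0.1],[0,0,0]],"angular":[[0,0,0],[0,0,0],[0,0,0],[0,0,0],[0,0,0],[0,0,0],[0,0,0],[0,0,0],[0,0,0]],"grip":[0.5,0.65,0.65,0.65,0.65,0.65,0.65,0.65,0.65]}' 20
python3 - <<'E'
from h import *
shot("wrist","w4"); print(proj("wrist",[[.594,.18,.034]]))
for r in cut_out("heatsink","wrist"): print(r["centre"],r["confidence"],at_z("wrist",r["centre"],.034))
E
```

```text
clock: 10.38
position: [0.597, 0.1808, 0.2081]
orientation: [[0.495, 0.869, 0.009], [0.869, -0.495, 0.004], [0.008, 0.006, -1.0]]
ft_force: [0.1, -0.2, 0.4]
gripper_width: 0.0568
[[317.73296028 174.8084497 ]]
[318.4, 168.3] 0.64 [0.58572198 0.18412058 0.034     ]
[82.0, 222.2] 0.25 [ 0.50510708 -0.08701004  0.034     ]
```

View pics/w4.png

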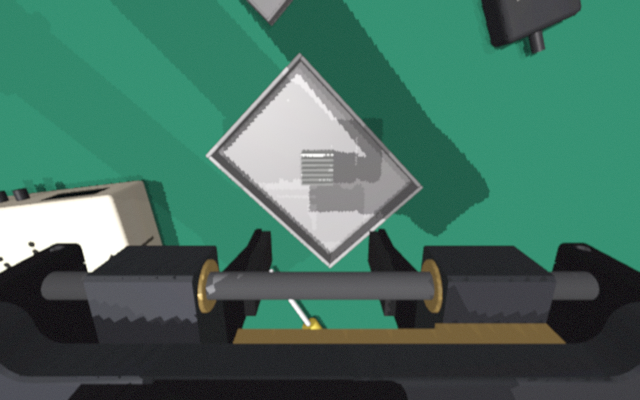

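The heatsink stands upright on its base in the tray at (318,167). Now over to the lever.

```bash
python3 -m jog '{"delta_pos":[[-0.009,-0.089,0],[-0.009,-0.089,0],[-0.009,-0.089,0],[-0.009,-0.089,0],[-0.009,-0.089,0],[-0.009,-0.089,0],[0,0,0],[0,0,0]],"angular":[[0,0,-0.092],[0,0,-0.092],[0,0,-0.092],[0,0,-0.092],[0,0,0],[0,0,0],[0,0,0],[0,0,0]],"grip":[0.5,0.5,0.5,0.5,0.5,0.5,0.5,0.5]}' 20
python3 - <<'E'
from h import *
im=shot("wrist","w5")[:,:,::-1].copy()
p=np.array([.605,-.152]);a=np.radians(117.3);u=np.array([np.cos(a),np.sin(a)]);v=np.array([-u[1],u[0]])
for r in mark_of("lever_tip","wrist")[:1]+mark_of("pivot","wrist")[:1]: print(r,at_z("wrist",r["centre"],.094),at_z("wrist",r["centre"],.07))
Q=proj("wrist",[np.r_[p+u*x+v*y,.106] for x,y in ((0,0),(.085,.007),(.085,-.007),(.074,0))])
print(Q.tolist(),telemetry.observe()["joint_pos"])
im=cv2.resize(im[140:260,200:440],None,fx=3,fy=3,interpolation=cv2.INTER_CUBIC)
for q in Q: cv2.circle(im,tuple(((q-[200,140])*3).astype(int).tolist()),3,(0,0,255),-1)
cv2.imwrite("pics/w5c.png",im)
E
```

```text
clock: 11.48
position: [0.5664, -0.0858, 0.2008]
orientation: [[0.889, 0.458, -0.002], [0.458, -0.889, 0.001], [-0.002, -0.002, -1.0]]
ft_force: [-0.1, 0.4, -0.1]
gripper_width: 0.0433
{'centre': [325.3, 183.3], 'confidence': 0.97} [ 0.56794084 -0.07432249  0.094     ] [ 0.57125478 -0.0797953   0.07      ]
{'centre': [322.6, 258.4], 'confidence': 0.69} [ 0.60119673 -0.14332889  0.094     ] [ 0.60747392 -0.15495047  0.07      ]
[[322.02551598633164, 273.4018482535909], [314.4423453558021, 187.92906638655248], [330.4281810626584, 187.96550144849968], [322.3777962720238, 199.89369974777983]] [-0.4999622   0.19413288  0.68624448  1.69781401 -0.12748806  1.29614147
  0.68994759]
```

View pics/w5c.png

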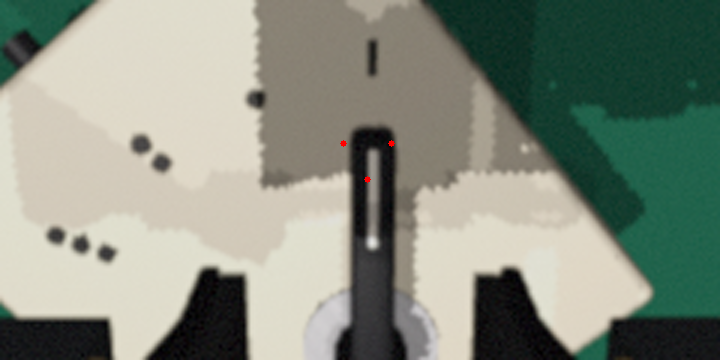

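The lever is aligned with the jaws, running up the crop at column 372; my model point sits about 1.5 mm to its left, so I correct for that and go down.

```bash
python3 -m jog '{"delta_pos":[[0.012,0,-0.06],[0,0,-0.08],[0,0,-0.06],[0,0,-0.03],[0,0,-0.016],[0,0,0],[0,0,0]],"angular":[[0,0,0],[0,0,0],[0,0,0],[0,0,0],[0,0,0],[0,0,0],[0,0,0]],"grip":[0.5,0.5,0.5,0.5,0.5,0.5,0.5]}' 30
```

```text
clock: 12.5
position: [0.5739, -0.0868, 0.0802]
orientation: [[0.889, 0.458, 0.002], [0.458, -0.889, 0.0], [0.002, 0.001, -1.0]]
ft_force: [0.6, -0.0, -0.4]
gripper_width: 0.0436
```

```bash
python3 -m jog '{"delta_pos":[[0,0,-0.004],[0,0,0],[0,0,0],[0,0,0],[0,0,0]],"angular":[[0,0,0],[0,0,0],[0,0,0],[0,0,0],[0,0,0]],"grip":[0,0,0,0,0]}' 30
python3 - <<'E'
import numpy as np
p=np.array([.606,-.1505]); r=np.hypot(*(np.array([.5735,-.0865])-p)); a0=np.arctan2(*( np.array([.5735,-.0865])-p)[::-1])
print(r,np.degrees(a0))
P=[p+r*np.array([np.cos(a0+t),np.sin(a0+t)]) for t in np.linspace(0,1.2,13)]
print(np.round(np.diff(P,axis=0)/.5,4).tolist(),P[-1], .1/(np.pi/2))
E
```

```text
clock: 13.12
position: [0.5715, -0.0874, 0.077]
orientation: [[0.889, 0.457, -0.003], [0.457, -0.889, -0.0], [-0.003, -0.001, -1.0]]
ft_force: [-5.1, -0.1, 4.9]
gripper_width: 0.0139
0.07177917525299381 116.92202960781025
[[-0.0125, -0.0071], [-0.0117, -0.0083], [-0.0108, -0.0095], [-0.0098, -0.0105], [-0.0087, -0.0114], [-0.0075, -0.0122], [-0.0063, -0.0129], [-0.0049, -0.0135], [-0.0036, -0.0139], [-0.0022, -0.0142], [-0.0007, -0.0143], [0.0007, -0.0143]] [ 0.53457287 -0.15760037] 0.06366197723675814
```

```bash
python3 -m jog '{"delta_pos":[[-0.0125,-0.007,0],[-0.0117,-0.0083,0],[-0.0108,-0.0095,0],[-0.0098,-0.0105,0],[-0.0087,-0.0114,0],[0,0,0]],"angular":[[0,0,0.0637],[0,0,0.0637],[0,0,0.0637],[0,0,0.0637],[0,0,0.0637],[0,0,0]],"grip":[0,0,0,0,0,0]}' 30
```

```text
clock: 13.88
position: [0.5455, -0.1099, 0.0771]
orientation: [[0.563, 0.826, -0.001], [0.826, -0.563, 0.002], [0.001, -0.002, -1.0]]
ft_force: [-2.8, 1.0, 3.1]
gripper_width: 0.0139
```

```bash
python3 -m jog '{"delta_pos":[[-0.0075,-0.0122,0],[-0.0063,-0.0129,0],[-0.0049,-0.0135,0],[-0.0036,-0.0139,0],[-0.0022,-0.0142,0],[-0.0007,-0.0143,0],[0.0007,-0.0143,0],[0,0,0],[0,0,0]],"angular":[[0,0,0.0637],[0,0,0.0637],[0,0,0.0637],[0,0,0.0637],[0,0,0.0637],[0,0,0.0637],[0,0,0.0637],[0,0,0],[0,0,0]],"grip":[0,0,0,0,0,0,0,0,0]}' 30
python3 - <<'E'
from h import *
im=shot("wrist","w6")[:,:,::-1].copy()
t=imaging.capture("top"); cv2.imwrite("pics/t6.png",t[:,:,::-1])
s=telemetry.observe(); x=s["orientation"][:,0]; print(s["position"],s["ft_force"],s["moment"])
d=s["position"][:2]-[.606,-.1505]; print("tool yaw lever",np.degrees(np.arctan2(x[1],x[0]))+90,"pos angle",np.degrees(np.arctan2(d[1],d[0]))%360,np.hypot(*d))
for r in mark_of("lever_tip","wrist")[:1]: print(r,at_z("wrist",r["centre"],.094))
cv2.imwrite("pics/w6c.png",np.hstack([cv2.resize(im[100:300,220:420],None,fx=2,fy=2,interpolation=2),cv2.resize(t[150:290,200:440,::-1],(400,400*140//240))if 0 else cv2.copyMakeBorder(cv2.resize(t[160:260,210:410,::-1],None,fx=2,fy=2),0,200,0,0,0)]))
E
```

```text
clock: 15.0
position: [0.5323, -0.1584, 0.077]
orientation: [[-0.102, 0.995, -0.004], [0.995, 0.102, -0.0], [0.0, -0.004, -1.0]]
ft_force: [-7.8, 0.2, 6.6]
gripper_width: 0.014
[ 0.53232289 -0.15837829  0.07702973] [-7.71960883 -1.19322918  5.9888443 ] [-0.23334336  1.51869855 -0.39989607]
tool yaw lever 185.83607330172504 pos angle 186.1034450089804 0.07409712489058055
{'centre': [321.6, 238.3], 'confidence': 0.76} [ 0.52022498 -0.15875181  0.094     ]
```

View pics/w6c.png

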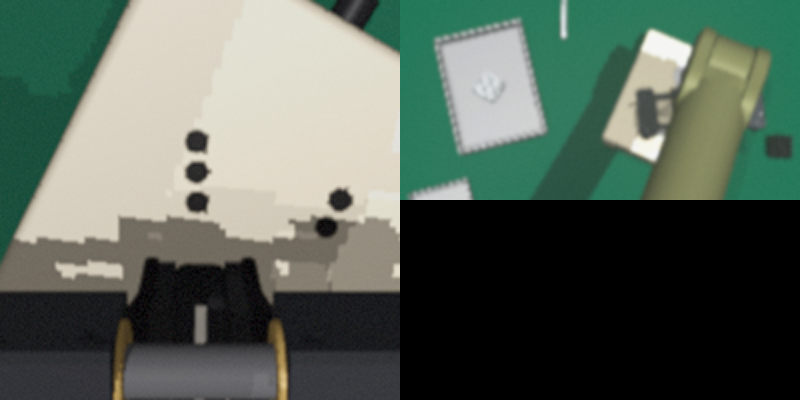

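The lever points at the three dots (column 197 against the lever at 200), about half a degree short. I'll nudge it slightly.

```bash
python3 -m jog '{"delta_pos":[[0.0002,-0.002,0],[0,0,0],[0,0,0],[0,0,0]],"angular":[[0,0,0.008],[0,0,0],[0,0,0],[0,0,0]],"grip":[0,0,0,0]}' 30
python3 - <<'E'
from h import *
im=shot("wrist","w7")[:,:,::-1].copy()
s=telemetry.observe(); x=s["orientation"][:,0]; d=s["position"][:2]-[.606,-.1505]
print(s["ft_force"],s["moment"],s["gripper_width"],"yaw",np.degrees(np.arctan2(x[1],x[0]))+90,"pos angle",np.degrees(np.arctan2(d[1],d[0]))%360)
g=im[160:210,305:335].max(2)<90; n,_,st,c=cv2.connectedComponentsWithStats(g.astype(np.uint8)); print((c[1:]+[305,160]).round(1).tolist(),st[1:,4])
D=[at_z("wrist",q+np.array([305,160]),.07) for q,k in zip(c[1:],st[1:,4]) if 8<k<150]
print([(np.round(q,4).tolist(),round(np.degrees(np.arctan2(q[1]+.1505,q[0]-.606))%360,2),round(np.hypot(q[1]+.1505,q[0]-.606),4)) for q in D])
E
```

```text
clock: 15.65
position: [0.5324, -0.1593, 0.077]
orientation: [[-0.114, 0.993, -0.004], [0.993, 0.114, 0.0], [0.0, -0.004, -1.0]]
ft_force: [-7.0, -1.0, 6.7]
gripper_width: 0.0138
[-7.91764581 -1.3139341   6.37660121] [-0.17872986  1.53427004 -0.35703383] 0.013432189446832046 yaw 186.5578958376372 pos angle 186.80059361434445
[[320.5, 170.3], [320.3, 185.8], [320.3, 200.7]] [80 72 75]
[([0.4898, -0.1639, 0.07], np.float64(186.56), np.float64(0.117)), ([0.4988, -0.163, 0.07], np.float64(186.63), np.float64(0.1079)), ([0.5077, -0.1619, 0.07], np.float64(186.6), np.float64(0.0989))]
```

The lever is at 186.6–186.8° in world coordinates and the three dots are at 186.6°, so it is on the third stop. Handing in.

```bash
python3 -c "
from rig import env; print(env.sign_off())"
```

```text
the job is handed in; nothing more can be done
None
```

The heatsink is in the larger tray and the lever is held at its third stop. I handed the job in at about 15.7 s of the 51 s allowed.

- **Heatsink:** I gripped the aluminium heatsink across its fin ends and lowered it until it touched the tray floor (about 5.5 N). The wrist picture after release showed it standing upright on its base. The network put it about 9 mm from where I released it; I didn't follow that up, and either place is well inside the tray.
- **Lever:** I gripped it near its tip with 30 N and turned it about 1.21 rad, past the first two stops. At the last check the gripper lay at 186.6° in world coordinates, and 186.8° judged by its position. The three dots measured 186.6°. The fingers were still closed on the lever, 13.4 mm apart across the 14 mm bar.
- **Checks that disagreed:** The first stop position was about half a degree short of the dots, so I nudged it. The wrist read a steady force of about 10 N while holding, well under the limits.
- **Other items:** No move went near the brick, cooler, jar or screwdriver, but I took no separate final picture of them.

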